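# Refit the crisper drawer's cover under its sprung bar

### The job

Put the loose ribbed cover back into the frame on the fridge's crisper drawer: tilt it, tuck one end under the wide hood and push it gently back against the sprung bar hidden there, lower the other end past the narrow lip, and ease it forward until it lies flat on the ledges with both ends caught under the rims. Never force it or let the spring snap it forward, leave the other things standing where they are, and let go at the end.

Things in the scene. Friction and masses are not known exactly. Their poses are not given: they have to be found in the camera images.
- drawer: White open-topped crisper drawer, fixed, 260 x 182 mm, walls 5 mm thick and 86 mm high. Origin: centre of its underside; z up, x from the hood end (-x) to the lip end (+x). On it sits a white cover frame, 222 x 182 mm, whose middle stands anywhere from 12 mm to -x to 12 mm to +x of the drawer's (stiff, do not shift it; its place is not measured: see or feel it). Its rim is at z 101 mm.
- sill (a point): Point at the drawer's centre at ledge height (z 75 mm), axes as the drawer's. The frame's inside, from the frame's middle: end walls at x -105 and 105, side walls at y -79 and 79; ledges all round with top at z 75, 12 mm wide at the sides, 36 at the hood end, 22 at the lip end. 6 mm thick rims (z 95 to 101) overhang the ends: hood 32 mm (to x -73), lip 12 mm (to x 93); opening 166 mm.
- drawer_back (a point): Middle of the foot of the drawer's hood-end face (drawer x -130, z 0). Under the frame's hood hides a sprung bar, 110 mm wide, z 76.5 to 87.5, pushing to +x: 4.5 N with the cover at the lip-end wall, 0.2 N more per mm, about 8 N where it meets its hard stop, its face then 2 mm from the frame's hood-end wall.
- drawer_front (a point): Middle of the foot of the drawer's lip-end face (drawer x 130, z 0). The cover, 190 mm long, passes the frame's lip only with its other end within 8 mm of the frame's hood-end wall, that is with the bar pressed to within 6 mm of its stop. Contact over 30 N between cover and drawer (frame and bar included) would crack it.
- cover_grip (a point): Centre of the grip rib on the loose grey plastic cover, 21 mm above the cover's underside. The cover is a 190 (x) x 150 (y) x 6 mm plate, alike both ways round, with dark vent strips and in its middle an upright rib 60 long (x), 14 wide (y), 30 mm tall; 0.2 to 0.3 kg. Starts flat on the counter, rib up. z points out of the plate. Seated, it is 10 mm to +x of the frame's middle, at z 96 mm.
- cover: The same cover; origin at the centre of its underside, axes as for cover_grip.
- cover_end_a (a point): Middle of the lower edge at the cover's -x end.
- cover_end_b (a point): Middle of the lower edge at the cover's +x end.
- jar: Bystander: closed glass jar, 68 mm across, 100 mm high; origin centre of the underside.
- cup: Bystander: white cup, 76 mm across, 90 mm high; origin centre of the underside.
- tub: Bystander: low lidded tub, 90 mm across, 60 mm high; origin centre of the underside.
Not all that is in view belongs to the job. Of the things shaped like the cover, the grey one is meant.

How it is judged (in metres and radians):
On the way, in this order (a step that is already met when the one before it is completed fails the run):
1. one end of the tilted cover is tucked under the hood (angle between cover_grip's own z axis and vertical above 0.08 rad and ((x of cover_end_a in the frame of drawer between -0.119 and -0.078 m and z of cover_end_a in the frame of drawer between 0.068 and 0.092 m) or (x of cover_end_b in the frame of drawer between -0.119 and -0.078 m and z of cover_end_b in the frame of drawer between 0.068 and 0.092 m))), for 0.2 s.
2. the cover lies flat on the ledges, below the rims (z of cover_grip in the frame of drawer between 0.0925 and 0.0985 m and angle between cover_grip's own z axis and vertical below 0.03 rad), for 0.2 s.
At the end, for the whole second after the job is handed in: The cover rests flat on the frame's ledges below the rims (within 3 mm of seated height, tilt under 0.03 rad), lengthwise and in the middle across (7 mm), pushed along by the bar so that both ends are under the rims wherever the frame stands; at rest and let go (all of step 2 and x of cover_grip in the frame of drawer between -0.005 and 0.025 m and y of cover_grip in the frame of drawer between -0.007 and 0.007 m and angle between the x axis of cover_grip and the x axis of drawer, either way round below 0.12 rad and linear speed of cover below 0.02 m/s); the robot touches nothing.
It fails at once if cover and drawer (sprung bar included) press or knock on each other with more than 30 N (contact force between cover and drawer above 30 N).
It fails at once if a bystander is shifted by more than 25 mm (distance of any of jar, cup, tub from where it was at the start of the episode above 0.025 m).
It also fails if it takes over 61 s, if anything falls off the work surface, if the arm or the gripper's body presses on something with over 40 N, if the wrist force passes 120 N, or if a joint passes its speed limit or range.

### The arm

A 6-joint arm with a two-finger parallel gripper is mounted at the origin on the work surface. World frame = base frame: x ahead of the robot, y to its left, z up, the work surface at z = 0. Lengths are in m, angles in degrees, forces in N, time in s.
With the tool pointing down it reaches from about 0.25 to 0.725 m from the base axis. Payload 9.7 kg.
Tool frame: the origin (TCP) lies between the finger pads; the fingertips stand 19 mm ahead of it and the grasp point (between the pads) is the TCP; z points along the fingers, y is the line along which they close (so a half turn about z gives the same grasp; the last joint's range is limited). The gripper opens to 85 mm and grips with 20 to 120 N. Pads are 22 mm wide; open, the fingers measure 114 mm over their backs; the gripper's body (76 mm by 85 mm) begins 54 mm behind the grasp point. The pads swing forward as they close: fully open they stand 13 mm farther back than shut.
Start: joints at [76.318, 4.979, 10.078, 95.1, 0, 90], TCP at [0.13, 0.534, 0.25] pointing down, gripper open.
Joint ranges: [-179.16, 179.16], [-48.56, 103.87], [-65.8, 70.77], [-126.05, 130.52], [-82.76, 87.17], [-180, 180]. Speed limits (degrees/s): [127.2, 127.2, 147.25, 180, 180, 180].

### API

Orientations are given as [roll, pitch, yaw] about the fixed x, y, z axes, in that order (R = Rz(yaw) Ry(pitch) Rx(roll)).
In Python, from workcell import telemetry, camera, calibration, workorder gives the robot as it stands.
- The arm moves only by the tool play_rows, never from a script. Its argument "increments" is a list of rows, each a list of 3 entries, a list of its own where there are three numbers: the shift along the tool's x, y, z in mm, then the turn, a rotation vector about the tool's x, y, z in degrees, then the closure, from 0 (fully open) to 1 (shut). In form: [[[x, y, z], [ax, ay, az], jaw], ...]. A call has 1 to 20 rows; each row is the pose to reach, as a shift and turn from the pose commanded when the call began, along the tool's axes at that moment; what a row does not reach only later rows make up. A row lasts 1/10 s, in which the tool goes at most 50 mm and 8.59 degrees, less where a joint would pass 70% of its speed; a pose out of reach is approached as far as the arm can. A call with a gripper value outside its range is refused whole. The fingers move at their own pace and stop on an object; "grip_force" is the grip in N (left out, the last holds). Time passes only in rows, so rows that repeat a pose let the fingers close. It gives the time, the measured TCP pose, the force, the opening and the grip force at its end, in the units of the state.
- telemetry.get_obs(): the state, without advancing time (a new reading comes with each control period).
- camera(name): name is "side" or "top" or "wrist"; returns (picture, depth): 400x640x3 uint8, red, green, blue; 400x640 float32, m along the optical axis (not along the pixel's ray), 0 where there is no reading.
- calibration(name): a dict with "vertical_fov" (degrees; the focal length in pixels is half the picture's height over the tangent of half this angle, whatever the lens; pixels are square), "cx", "cy" (the principal point, pixels), "rvec" (rotation vector, rad) and "tvec" (3), from world to camera coordinates, as OpenCV has them; the wrist camera has in their place "hand_eye" (4x4, takes a point from camera to tool coordinates, whose origin is the TCP and whose axes are the flange's). Camera axes: x right, y down, z forward; pixel columns grow to the right and rows downward; lengths in m; the calibration is good to about 2 mm. A picture is of the moment at which its call begins: read the wrist's pose just before it. calibration takes no time and is no camera call.
- workorder.job_done(): hands the job in; it is judged then, once.
The state is a dict: "time": time; "q": joint angles; "qd": joint speeds; "joint_efforts": joint torques, N m; "ee_pos": TCP position; "tcp_rot": TCP orientation; "wrist_force": force on the tool from outside, world axes, zero at the start; "torque": the same for the moment, N m; "opening": finger opening in m; "grasp_force": force on a finger pad.
Only numpy, scipy, OpenCV 4.12 (cv2) and the standard library are available. Lean on these libraries where they do the work, as an engineer would, in place of code of your own. Each camera call takes 0.05 s, during which the arm holds its last target. There are 200 camera calls.

## Working session

There is one attempt and no reset: what is moved stays moved. The work goes in short steps, Python scripts to look and compute and a tool call to move; the robot and the scene stay as the last step left them, time stands still between calls to the robot, and variables do not carry over. Pictures are saved under pics/ and viewed, at most 10 in all, crops included, and the job is handed in when it is done.

Besides the shell and the picture viewer there is one more tool, called after "Call:" as name(argument=value, ...), one argument or row to a line, values as JSON. play_rows: Moves the arm, as the interface text tells. Its arguments: {"type":"object","properties":{"increments":{"type":"array"},"grip_force":{"type":"number"}},"required":["increments"]}

```bash
mkdir -p pics
cat > h.py <<'E'
import numpy as np, cv2
from scipy.spatial.transform import Rotation as R
from workcell import telemetry, camera, calibration, workorder
def snap(name):
    o=telemetry.get_obs(); im,d=camera(name); c=calibration(name)
    f=200/np.tan(np.radians(c["vertical_fov"])/2)
    if name=="wrist":
        H=np.array(c["hand_eye"]); T=np.eye(4); T[:3,:3]=R.from_euler('xyz',o["tcp_rot"],degrees=True).as_matrix(); T[:3,3]=o["ee_pos"]; W=T@H
    else:
        r=R.from_rotvec(np.ravel(c["rvec"])).as_matrix(); W=np.eye(4); W[:3,:3]=r.T; W[:3,3]=-r.T@np.ravel(c["tvec"])
    v,u=np.mgrid[0:400,0:640]
    P=np.stack([(u-c["cx"])/f*d,(v-c["cy"])/f*d,d],-1)@W[:3,:3].T+W[:3,3]
    P[d==0]=np.nan
    return im,d,P,W,f,c
def save(im,fn): cv2.imwrite("pics/"+fn,cv2.cvtColor(im,cv2.COLOR_RGB2BGR))
def ray(u,v,W,f,c,z):
    d=W[:3,:3]@np.array([(u-c["cx"])/f,(v-c["cy"])/f,1]); return W[:3,3]+d*(z-W[2,3])/d[2]
E
python3 - <<'E'
from h import *
print(telemetry.get_obs())
a=snap("top"); b=snap("side")
save(a[0],"top.png"); save(b[0],"side.png")
np.savez("p0.npz",top=a[2],side=b[2],ti=a[0],si=b[0])
print(calibration("top"),calibration("side"),calibration("wrist"))
E
```

```text
{'time': 0.0, 'q': array([ 7.63166720e+01,  5.01018372e+00,  1.00335822e+01,  9.51004601e+01,
       -2.00593718e-04,  9.00002730e+01]), 'qd': array([-0.0282443 ,  0.02444561, -0.03713117, -0.05278024,  0.02236835,
        0.04372304]), 'joint_efforts': array([ 1.46108387e-04, -5.20385242e+01,  4.64803398e+01,  1.58760336e-02,
       -1.00703908e-04, -1.25753989e-06]), 'ee_pos': array([0.13005505, 0.5341788 , 0.24958405]), 'tcp_rot': array([-1.79922938e+02,  2.00960657e-04,  1.66316399e+02]), 'wrist_force': array([0.14772724, 0.24724278, 0.02742424]), 'torque': array([-0.00473201,  0.03518326, -0.02743155]), 'grasp_force': 0.0, 'opening': 0.08490955707974246}
{'vertical_fov': 48.977467071991796, 'cx': 314.3072894878855, 'cy': 196.81436713007, 'rvec': array([ 2.20122478, -2.01867273,  0.21246462]), 'tvec': array([-0.04213546,  0.52082475,  1.50010627])} {'vertical_fov': 56.6392055488799, 'cx': 320.7675237231158, 'cy': 197.15181769335075, 'rvec': array([ 2.37280456, -0.11982736,  0.04978581]), 'tvec': array([-0.49655748,  0.11379194,  1.27269949])} {'vertical_fov': 67.09733616401066, 'cx': 318.2426891577285, 'cy': 200.92207671508052, 'hand_eye': array([[-2.07719945e-04, -9.62063590e-01, -2.72825231e-01,
         6.79109190e-02],
       [ 9.99998545e-01, -6.61745849e-04,  1.57214911e-03,
        -6.83348573e-04],
       [-1.69304838e-03, -2.72824507e-01,  9.62062327e-01,
        -1.24329959e-01],
       [ 0.00000000e+00,  0.00000000e+00,  0.00000000e+00,
         1.00000000e+00]])}
```

View pics/top.png

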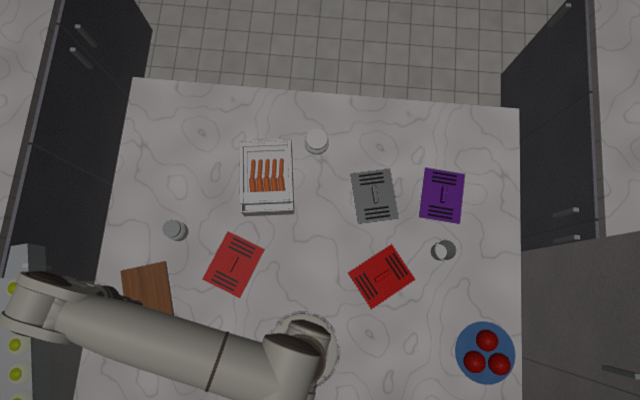

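View pics/side.png

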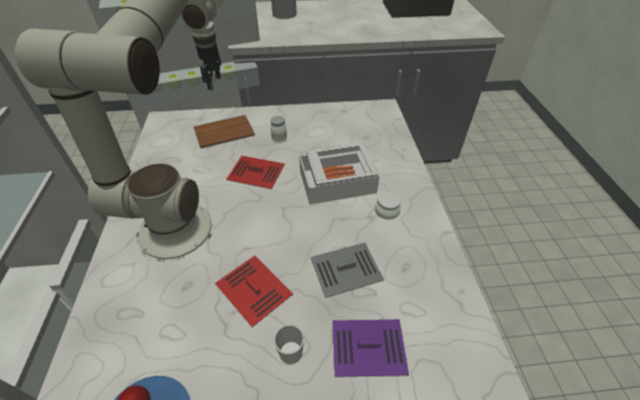

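The top view shows plate candidates: red (234,264), red (381,276), purple (442,195) and grey (374,195). I choose the grey one. The drawer is at (267,177), with the jar, cup and tub around it.

Run:
```python
from h import *
d=np.load("p0.npz"); P=d["top"]; im=d["ti"]
def obb(mask,name,z0):
    n,l,s,c=cv2.connectedComponentsWithStats(mask.astype(np.uint8)); k=1+np.argmax(s[1:,4]); m=l==k
    q=P[m]; r=cv2.minAreaRect((q[:,:2]*1000).astype(np.float32)); print(name,s[k],r,np.percentile(q[:,2],[5,50,95]))
box=lambda u0,v0,u1,v1:(lambda m:(m.__setitem__((slice(v0,v1),slice(u0,u1)),True),m)[1])(np.zeros(im.shape[:2],bool))
Z=np.nan_to_num(P[...,2])
obb((Z>0.003)&box(340,155,408,235),"cover",0)
obb((Z>0.09)&box(225,130,300,222),"rim",0)
obb((Z>0.07)&box(225,130,300,222),"drawer",0)
for b,n in [((155,212,195,248),"a"),((300,122,335,160),"b"),((425,232,462,268),"c")]: obb((Z>0.02)&box(*b),n,0)
for p in [(374,195),(442,195)]: print(p,P[p[1],p[0]])
print(np.round(Z[135:218:3,267]*1000)); print(np.round(Z[140:218:4,242:296:4]*1000))
# crops
a=cv2.resize(im[125:235,225:410],None,fx=4,fy=4,interpolation=cv2.INTER_CUBIC); save(a,"crop1.png")
```

```text
cover [ 350  166   49   59 1452] ((557.2886962890625, -211.9299774169922), (210.3947296142578, 157.7266387939453), 12.543722152709961) [0.00333489 0.00617629 0.02435519]
rim [ 239  140   54   64 1207] ((593.1731567382812, 179.96292114257812), (229.95631408691406, 182.27381896972656), 7.483891010284424) [0.09305554 0.099336   0.10469712]
drawer [ 239  138   55   75 1931] ((585.0405883789062, 178.8981475830078), (267.79949951171875, 182.3927459716797), 7.443415641784668) [0.07191817 0.09627216 0.1039068 ]
a [163 220  25  21 414] ((363.3915710449219, 472.0110168457031), (63.524131774902344, 64.52670288085938), 26.162281036376953) [0.03120564 0.09532203 0.10330799]
b [305 128  24  26 465] ((736.1737060546875, 13.103507995605469), (84.2992935180664, 85.21708679199219), 5.044936180114746) [0.02880221 0.05703128 0.0637802 ]
c [432 238  26  23 309] ((373.6601867675781, -455.07891845703125), (74.18085479736328, 74.82835388183594), 73.99264526367188) [0.02675344 0.06815633 0.09087884]
(374, 195) [ 0.55232928 -0.20991707  0.03163363]
(442, 195) [ 0.57511973 -0.45560612  0.02521415]
[  0.  61. 1
[... 891 characters left out ...]
.  31.  -1.  31.  28.  27.  76.  97.  -4.]
 [ 96.  78.  24.  27.  27.  25.  35.  21.  26.  25.  26.  71. 102.  -5.]
 [104.  80.  26.  23.  35.  24.  30.  21.  24.  -3.  30.  74.  99.   3.]
 [103. 100.  93. 104. 102.  98.  99. 109. 100. 104. 108. 106.  94.  -3.]
 [100. 101.  98.  98. 109. 101. 101.  98. 101.  96. 101.  97. 100.   1.]
 [ 98.  99.  95.  96.  97. 101. 108.  95. 105.  99. 100. 103.  96.  -2.]
 [ 78.  78.  75.  71.   8.   1.   7.  10.  -2.   9.   5.  -2.   0.  -5.]
 [ 78.   2.   5.   9.   2.   1.   2.   2.  -1.   1.   2.   5.   4.  -6.]
 [ 74.  73.  75.  70.  64.  66.  55.  61.  51.  45.  42.  40.  34.   4.]
 [  2.  -2.  -5.  -1.  -5.  -7.   1.  -4.  -0.   0.  -4.   1.   5.  -5.]]
```

View pics/crop1.png

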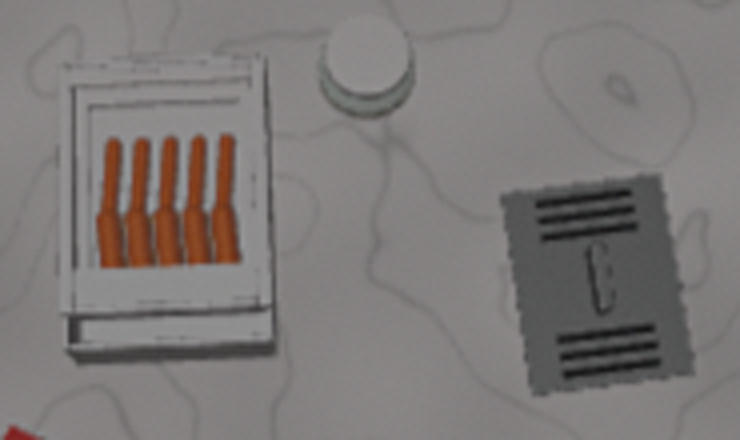

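```bash
cat >> h.py <<'E'
def inc(pos,rpy,o=None):
    o=o or telemetry.get_obs(); A=R.from_euler('xyz',o["tcp_rot"],degrees=True); B=R.from_euler('xyz',rpy,degrees=True)
    print("inc",np.round(A.inv().apply(np.array(pos)-o["ee_pos"])*1000,1).tolist(),np.round((A.inv()*B).as_rotvec(degrees=True),2).tolist())
E
python3 - <<'E'
from h import *
inc([.557,-.212,.25],[180,0,192.5])
E
```

```text
inc [-591.3, -624.0, 0.4] [-0.07, -0.02, -26.18]
```

Call:
play_rows(
  increments=[
    [[-591, -624, 0], [0, 0, -26.2], 0],
    [[-591, -624, 0], [0, 0, -26.2], 0],
    [[-591, -624, 0], [0, 0, -26.2], 0],
    [[-591, -624, 0], [0, 0, -26.2], 0],
    [[-591, -624, 0], [0, 0, -26.2], 0],
    [[-591, -624, 0], [0, 0, -26.2], 0],
    [[-591, -624, 0], [0, 0, -26.2], 0],
    [[-591, -624, 0], [0, 0, -26.2], 0],
    [[-591, -624, 0], [0, 0, -26.2], 0],
    [[-591, -624, 0], [0, 0, -26.2], 0],
    [[-591, -624, 0], [0, 0, -26.2], 0],
    [[-591, -624, 0], [0, 0, -26.2], 0],
    [[-591, -624, 0], [0, 0, -26.2], 0],
    [[-591, -624, 0], [0, 0, -26.2], 0],
    [[-591, -624, 0], [0, 0, -26.2], 0],
    [[-591, -624, 0], [0, 0, -26.2], 0],
    [[-591, -624, 0], [0, 0, -26.2], 0],
    [[-591, -624, 0], [0, 0, -26.2], 0],
    [[-591, -624, 0], [0, 0, -26.2], 0],
    [[-591, -624, 0], [0, 0, -26.2], 0],
  ],
)

```text
time: 2.1
ee_pos: [0.5564, -0.2114, 0.2498]
tcp_rot: [179.9, -0.1, -167.5]
wrist_force: [0.4, 0.8, 0.4]
opening: 0.0851
grasp_force: 0.0
```

Run:
```python
from h import *
o=telemetry.get_obs(); print(o["q"].round(1),o["ee_pos"],o["tcp_rot"])
im,d,P,W,f,c=snap("wrist"); save(im,"w1.png"); np.savez("w1.npz",P=P,im=im)
Z=np.nan_to_num(P[...,2])
g=(abs(P[...,0]-.557)<.13)&(abs(P[...,1]+.212)<.11)
m=((Z>0.003)&(Z<.05)&g).astype(np.uint8); n,l,s,_=cv2.connectedComponentsWithStats(m); m=l==1+np.argmax(s[1:,4])
print(cv2.minAreaRect((P[m][:,:2]*1000).astype(np.float32)),np.median(Z[m]))
m=((Z>0.018)&(Z<.05)&g).astype(np.uint8); n,l,s,_=cv2.connectedComponentsWithStats(m); m=l==1+np.argmax(s[1:,4])
print(cv2.minAreaRect((P[m][:,:2]*1000).astype(np.float32)),np.percentile(Z[m],[5,50,95]),m.sum())
```

```text
[-20.8  11.4  17.2  95.9   0.  -33.3] [ 0.55639736 -0.21141284  0.24977157] [ 1.79949252e+02 -5.69183907e-02 -1.67504547e+02]
((558.6011352539062, -212.09530639648438), (190.79173278808594, 151.669677734375), 12.601208686828613) 0.006772749607087625
((558.545654296875, -212.893310546875), (60.116485595703125, 13.945931434631348), 12.501900672912598) [0.03440174 0.03646114 0.03780077] 668
```

View pics/w1.png

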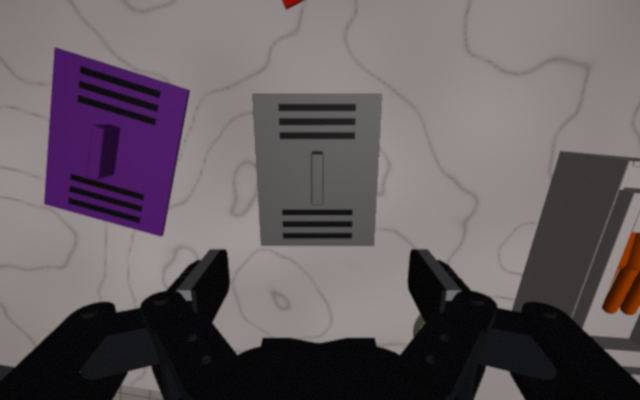

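The close view confirms the grey cover: plate at (317,170), rib at (317,178). Descend and grip.

Call:
play_rows(
  increments=[
    [[-1.8, -1.6, 50], [0, 0, 0], 0],
    [[-1.8, -1.6, 100], [0, 0, 0], 0],
    [[-1.8, -1.6, 150], [0, 0, 0], 0],
    [[-1.8, -1.6, 190], [0, 0, 0], 0],
    [[-1.8, -1.6, 210], [0, 0, 0], 0],
    [[-1.8, -1.6, 221], [0, 0, 0], 0],
    [[-1.8, -1.6, 221], [0, 0, 0], 0],
    [[-1.8, -1.6, 221], [0, 0, 0], 1],
    [[-1.8, -1.6, 221], [0, 0, 0], 1],
    [[-1.8, -1.6, 221], [0, 0, 0], 1],
    [[-1.8, -1.6, 221], [0, 0, 0], 1],
    [[-1.8, -1.6, 221], [0, 0, 0], 1],
    [[-1.8, -1.6, 221], [0, 0, 0], 1],
    [[-1.8, -1.6, 221], [0, 0, 0], 1],
    [[-1.8, -1.6, 221], [0, 0, 0], 1],
    [[-1.8, -1.6, 221], [0, 0, 0], 1],
  ],
  grip_force=60,
)

```text
time: 3.75
ee_pos: [0.5591, -0.2129, 0.0299]
tcp_rot: [-180.0, 0.0, -167.5]
wrist_force: [-1.0, 0.8, 6.2]
opening: 0.013
grasp_force: 60.1
```

Run:
```python
from h import *
print(telemetry.get_obs()["wrist_force"]); inc([.6,-.105,.33],[180,0,187.5])
```

```text
[-0.96031778  0.7728524   6.21623223]
inc [-63.6, 96.4, -300.1] [-0.02, 0.04, 5.01]
```

Call:
play_rows(
  increments=[
    [[0, 0, -10], [0, 0, 0], 1],
    [[0, 0, -30], [0, 0, 0], 1],
    [[0, 0, -60], [0, 0, 0], 1],
    [[0, 0, -100], [0, 0, 0], 1],
    [[-20, 30, -145], [0, 0, 2], 1],
    [[-40, 60, -185], [0, 0, 4], 1],
    [[-60, 90, -225], [0, 0, 5], 1],
    [[-64, 96, -265], [0, 0, 5], 1],
    [[-64, 96, -300], [0, 0, 5], 1],
    [[-64, 96, -300], [0, 0, 5], 1],
    [[-64, 96, -300], [0, 0, 5], 1],
    [[-64, 96, -300], [0, 0, 5], 1],
  ],
)

```text
time: 4.95
ee_pos: [0.6002, -0.1055, 0.3275]
tcp_rot: [180.0, -0.1, -172.5]
wrist_force: [0.0, -0.6, -3.7]
opening: 0.0134
grasp_force: 59.2
```

Run:
```python
from h import *
o=telemetry.get_obs(); print(o["time"],o["ee_pos"],o["tcp_rot"],o["wrist_force"],o["opening"])
im,d,P,W,f,c=snap("wrist"); save(im,"w2.png"); np.savez("w2.npz",P=P,im=im,W=W)
Z=np.nan_to_num(P[...,2])
g=(P[...,1]>.06)&(abs(P[...,0]-.59)<.17)&(P[...,1]<.3)
for lo,hi in ((.093,.12),(.07,.12)):
    m=((Z>lo)&(Z<hi)&g).astype(np.uint8); n,l,s,_=cv2.connectedComponentsWithStats(m); m=l==1+np.argmax(s[1:,4])
    print(cv2.minAreaRect((P[m][:,:2]*1000).astype(np.float32)),np.percentile(Z[m],[5,50,95]),s[1:,4].max())
```

```text
4.95 [ 0.60022078 -0.10550531  0.32750216] [ 1.79956127e+02 -1.49493728e-01 -1.72504079e+02] [ 0.02631328 -0.55381477 -3.69170184] 0.01340177622618678
((592.3312377929688, 180.67355346679688), (223.0471649169922, 184.59786987304688), 7.4396772384643555) [0.09617331 0.10184452 0.10320082] 11239
((582.3013916015625, 179.18431091308594), (259.3536071777344, 184.62905883789062), 7.51612663269043) [0.07423842 0.10007698 0.10298976] 19381
```

View pics/w2.png

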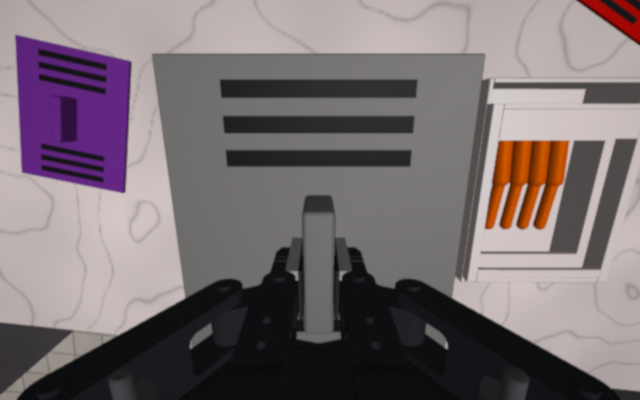

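The cover is level in the grip (edges at cols 155–485, top row 53) and the drawer is at the right, with its hood towards the robot. Next I check the cover's pose in the hand.

Run:
```python
from h import *
o=telemetry.get_obs(); d=np.load("w2.npz"); P=d["P"]
A=R.from_euler('xyz',o["tcp_rot"],degrees=True); Q=A.inv().apply((P-o["ee_pos"]).reshape(-1,3)).reshape(P.shape)*1000
m=(abs(Q[...,2]-22)<12)&(abs(Q[...,1])<90)&(Q[...,0]>15)&(Q[...,0]<110)
m[260:]=False
q=Q[m]; q=q[(abs(q[:,1])>20)]
c,*_=np.linalg.lstsq(np.c_[q[:,:2],np.ones(len(q))],q[:,2],rcond=None); print("plane z=",c, "x",np.percentile(q[:,0],[.1,99.5,99.9]),"y",np.percentile(q[:,1],[.2,99.8]))
for r in (70,140,200):
    k=np.where(m[r])[0]; print(r,Q[r,k[0]],Q[r,k[-1]])
k=np.where(m[:,250])[0]; print(Q[k[0],250]); k=np.where(m[:,420])[0]; print(Q[k[0],420])
```

```text
plane z= [ 3.88254059e-04 -9.80629331e-04  2.30175278e+01] x [15.12753641 94.74356703 94.99025464] y [-75.18330308  73.72220721]
70 [ 87.69907726 -74.92215358  22.66745045] [87.88507269 74.2904694  24.04370927]
140 [ 56.53916234 -75.46632507  24.07330203] [56.46032711 74.44939342 24.66637425]
200 [ 26.5761411  -75.24667339  23.36556114] [26.69667346 73.59687026 22.702099  ]
[ 95.02247703 -31.55351182  24.45424955]
[94.98752874 44.96453383 24.2299302 ]
```

```bash
cat >> h.py <<'E'
YAW=7.5; F=np.array([.5923,.1807]); ex=np.array([np.cos(np.radians(YAW)),np.sin(np.radians(YAW))]); H=29.5
def tgt(xe,ze,th,y=0.):
    t=np.radians(th); c,s=np.cos(t),np.sin(t)
    x=xe+95*c-H*s; z=ze+95*s+H*c
    p=np.r_[F+ex*x/1000+np.array([-ex[1],ex[0]])*y/1000,z/1000]
    return p,(R.from_euler('xyz',[180,0,180+YAW],degrees=True)*R.from_rotvec([0,-th,0],degrees=True))
def plan(*ws):
    o=telemetry.get_obs(); A=R.from_euler('xyz',o["tcp_rot"],degrees=True)
    for w in ws:
        p,B=tgt(*w); print(w,np.round(A.inv().apply(p-o["ee_pos"])*1000,1).tolist(),np.round((A.inv()*B).as_rotvec(degrees=True),2).tolist())
def where():
    o=telemetry.get_obs(); A=R.from_euler('xyz',o["tcp_rot"],degrees=True).as_matrix()
    v=np.r_[ex,0]; e=o["ee_pos"]+A[:,2]*H/1000+A[:,0]*.095; b=o["ee_pos"]+A[:,2]*H/1000-A[:,0]*.095
    n=np.array([-ex[1],ex[0],0]); F3=np.r_[F,0]; f=o["wrist_force"]
    print("t",o["time"],"E",np.round([(e-F3)@v*1e3,(e-F3)@n*1e3,e[2]*1e3],1),"B",np.round([(b-F3)@v*1e3,(b-F3)@n*1e3,b[2]*1e3],1),"tilt",np.degrees(np.arcsin(-A[2,0])).round(2),"f",np.round([f@v,f@n,f[2]],2),"op",o["opening"].round(4))
E
python3 - <<'E'
from h import *
where(); plan((-66,200,11),(-66,110,11))
E
```

```text
Traceback (most recent call last):
  File "h.py", line 35, in where
    print("t",o["time"],"E",np.round([(e-F3)@v*1e3,(e-F3)@n*1e3,e[2]*1e3],1),"B",np.round([(b-F3)@v*1e3,(b-F3)@n*1e3,b[2]*1e3],1),"tilt",np.degrees(np.arcsin(-A[2,0])).round(2),"f",np.round([f@v,f@n,f[2]],2),"op",o["opening"].round(4))
                                                                                                                                                                                                                     ^^^^^^^^^^^^^^^^^^
AttributeError: 'float' object has no attribute 'round'
```

```bash
sed -i 's/o\["opening"\].round(4)/round(o["opening"],4)/' h.py
python3 - <<'E'
from h import *
where(); plan((-66,200,11),(-66,110,11))
E
```

```text
t 5.0 E [-124.7 -284.8  298.1] B [  65.3 -284.8  297.6] tilt -0.17 f [-0.28 -0.02 -2.86] op 0.0125
(-66, 200, 11) [-51.5, 284.7, 80.4] [0.05, -11.17, -0.01]
(-66, 110, 11) [-51.8, 284.6, 170.4] [0.05, -11.17, -0.01]
```

Call:
play_rows(
  increments=[
    [[-9, 45, 0], [0, -2, 0], 1],
    [[-18, 90, 0], [0, -4, 0], 1],
    [[-27, 135, 10], [0, -6, 0], 1],
    [[-36, 180, 25], [0, -8, 0], 1],
    [[-45, 225, 40], [0, -10, 0], 1],
    [[-51, 265, 60], [0, -11.2, 0], 1],
    [[-51.5, 284.7, 80], [0, -11.2, 0], 1],
    [[-51.5, 284.7, 110], [0, -11.2, 0], 1],
    [[-51.5, 284.7, 140], [0, -11.2, 0], 1],
    [[-51.5, 284.7, 160], [0, -11.2, 0], 1],
    [[-51.7, 284.6, 170], [0, -11.2, 0], 1],
    [[-51.7, 284.6, 170], [0, -11.2, 0], 1],
    [[-51.7, 284.6, 170], [0, -11.2, 0], 1],
  ],
)

```text
time: 6.3
ee_pos: [0.6146, 0.1835, 0.1599]
tcp_rot: [180.0, 11.2, -172.5]
wrist_force: [0.3, -0.1, -2.1]
opening: 0.0127
grasp_force: 59.5
```

Run:
```python
from h import *
where(); im,d,P,W,f,c=snap("top"); im2=snap("side")[0]
save(np.vstack([cv2.resize(im[120:225,215:320],(480,480),interpolation=cv2.INTER_CUBIC)[:300],cv2.resize(im2[120:220,270:430],(480,300),interpolation=cv2.INTER_CUBIC)]),"c2.png")
where(); plan((-66,95,11),(-66,80,11))
```

```text
t 6.3 E [-64.9  -0.2 112.4] B [121.4  -0.2 149.4] tilt 11.22 f [ 0.25 -0.13 -2.14] op 0.0127
t 6.4 E [-64.4  -0.  113.3] B [121.9  -0.  150.6] tilt 11.32 f [-0.01 -0.45 -2.9 ] op 0.0127
(-66, 95, 11) [5.0, 0.0, 18.1] [0.02, 0.32, -0.0]
(-66, 80, 11) [8.0, 0.0, 32.8] [0.02, 0.32, -0.0]
```

View pics/c2.png

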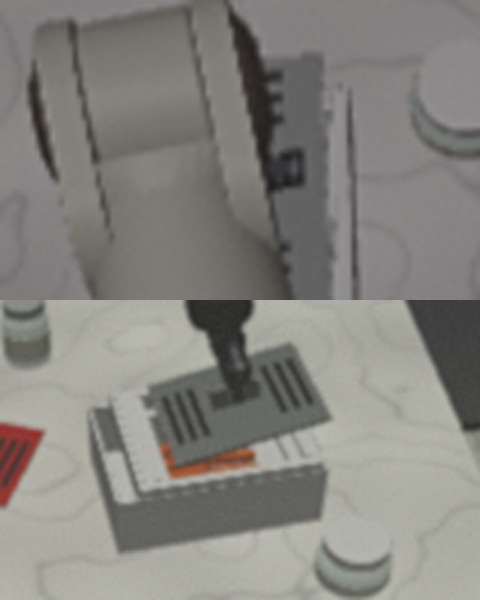

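The side crop shows the cover tilted, its low end (150,390) by the hood and its far end up over the lip. Lower it into the opening.

Call:
play_rows(
  increments=[
    [[2.5, 0, 10], [0, 0, 0], 1],
    [[5, 0, 18], [0, 0, 0], 1],
    [[6, 0, 23], [0, 0, 0], 1],
    [[7, 0, 28], [0, 0, 0], 1],
    [[8, 0, 33], [0, 0, 0], 1],
    [[8, 0, 33], [0, 0, 0], 1],
    [[8, 0, 33], [0, 0, 0], 1],
  ],
)

```text
time: 7.1
ee_pos: [0.6131, 0.1835, 0.1254]
tcp_rot: [180.0, 11.2, -172.5]
wrist_force: [-0.2, 0.8, -2.6]
opening: 0.0129
grasp_force: 59.6
```

Run:
```python
from h import *
for i in range(4):
    where(); camera("side")
plan((-75,79,11),(-85,79,11),(-95,79,11))
```

```text
t 7.1 E [-66.5  -0.   78. ] B [119.9   0.  114.9] tilt 11.2 f [-0.07  0.81 -2.6 ] op 0.0129
t 7.15 E [-66.3   0.   78.2] B [1.200e+02 1.000e-01 1.152e+02] tilt 11.22 f [ 0.48  0.14 -2.83] op 0.0128
t 7.2 E [-66.3   0.   78.3] B [1.201e+02 1.000e-01 1.153e+02] tilt 11.23 f [ 0.15 -0.37 -2.95] op 0.0129
t 7.25 E [-66.3   0.   78.3] B [1.201e+02 1.000e-01 1.154e+02] tilt 11.24 f [ 0.01 -0.28 -2.14] op 0.0129
(-75, 79, 11) [8.3, -0.0, -2.0] [0.01, 0.23, 0.02]
(-85, 79, 11) [18.1, -0.0, -3.9] [0.01, 0.23, 0.02]
(-95, 79, 11) [27.9, -0.0, -5.9] [0.01, 0.23, 0.02]
```

Call:
play_rows(
  increments=[
    [[2, 0, -1.5], [0, 0.2, 0], 1],
    [[5, 0, -2], [0, 0.2, 0], 1],
    [[8, 0, -2], [0, 0.2, 0], 1],
    [[11, 0, -2.6], [0, 0.2, 0], 1],
    [[14, 0, -3.2], [0, 0.2, 0], 1],
    [[16, 0, -3.6], [0, 0.2, 0], 1],
    [[18, 0, -4], [0, 0.2, 0], 1],
    [[20, 0, -4.4], [0, 0.2, 0], 1],
    [[22, 0, -4.8], [0, 0.2, 0], 1],
    [[22, 0, -4.8], [0, 0.2, 0], 1],
    [[22, 0, -4.8], [0, 0.2, 0], 1],
  ],
)

```text
time: 8.4
ee_pos: [0.5912, 0.1805, 0.1262]
tcp_rot: [180.0, 11.1, -172.5]
wrist_force: [5.1, 0.3, -3.0]
opening: 0.0125
grasp_force: 59.4
```

Run:
```python
from h import *
for i in range(4):
    where(); camera("side")
plan((-90,79,11),(-95,79,11),(-100,79,11))
```

```text
t 8.4 E [-88.7  -0.   79. ] B [ 97.8  -0.  115.5] tilt 11.07 f [ 5.12 -0.32 -3.03] op 0.0125
t 8.45 E [-88.7  -0.   79. ] B [ 97.8  -0.  115.4] tilt 11.07 f [ 5.7  -0.49 -3.12] op 0.0131
t 8.5 E [-88.7  -0.   78.9] B [ 97.8   0.  115.4] tilt 11.07 f [ 4.51  0.09 -2.7 ] op 0.0126
t 8.55 E [-88.7  -0.   78.9] B [ 97.8   0.  115.4] tilt 11.07 f [ 5.25 -0.39 -2.25] op 0.0132
(-90, 79, 11) [1.3, 0.0, -0.2] [0.01, 0.07, 0.01]
(-95, 79, 11) [6.2, 0.0, -1.2] [0.01, 0.07, 0.01]
(-100, 79, 11) [11.1, 0.0, -2.1] [0.01, 0.07, 0.01]
```

Bar force is 5.2 N at x −88.7, which matches the model. Press on to about −100.

Call:
play_rows(
  increments=[
    [[1.5, 0, -0.3], [0, 0, 0], 1],
    [[3, 0, -0.6], [0, 0, 0], 1],
    [[4.5, 0, -0.9], [0, 0, 0], 1],
    [[6, 0, -1.2], [0, 0, 0], 1],
    [[7.5, 0, -1.5], [0, 0, 0], 1],
    [[9, 0, -1.8], [0, 0, 0], 1],
    [[10, 0, -2], [0, 0, 0], 1],
    [[11, 0, -2.1], [0, 0, 0], 1],
    [[11, 0, -2.1], [0, 0, 0], 1],
    [[11, 0, -2.1], [0, 0, 0], 1],
  ],
)

```text
time: 9.6
ee_pos: [0.5805, 0.1792, 0.1264]
tcp_rot: [180.0, 11.1, -172.5]
wrist_force: [8.1, 1.0, -2.9]
opening: 0.0125
grasp_force: 59.3
```

Run:
```python
from h import *
for i in range(5):
    where(); camera("side")
plan((-100,78.5,9),(-100,78,7),(-100,77.5,5.5),(-100.5,77,4))
```

```text
t 9.6 E [-99.4  -0.   79.1] B [ 87.1   0.  115.8] tilt 11.13 f [ 8.12 -0.07 -2.93] op 0.0125
t 9.65 E [-99.3  -0.   79.1] B [ 87.1  -0.  115.8] tilt 11.13 f [ 7.6   0.19 -2.24] op 0.0128
t 9.7 E [-99.3  -0.   79.1] B [ 87.1   0.  115.8] tilt 11.13 f [ 7.89 -0.01 -3.75] op 0.0129
t 9.75 E [-99.3  -0.   79.1] B [ 87.1   0.  115.8] tilt 11.14 f [ 7.34 -1.49 -3.07] op 0.0127
t 9.8 E [-99.3  -0.   79.1] B [ 87.1   0.  115.8] tilt 11.13 f [ 6.6  -0.82 -3.55] op 0.0132
(-100, 78.5, 9) [-0.3, 0.0, 4.0] [0.01, 2.13, 0.0]
(-100, 78, 7) [-1.0, 0.0, 7.9] [0.01, 4.13, 0.0]
(-100, 77.5, 5.5) [-1.5, 0.0, 10.9] [0.01, 5.63, 0.0]
(-100.5, 77, 4) [-1.4, 0.0, 13.9] [0.01, 7.13, 0.0]
```

Call:
play_rows(
  increments=[
    [[-0.2, 0, 2], [0, 1.1, 0], 1],
    [[-0.3, 0, 4], [0, 2.1, 0], 1],
    [[-0.6, 0, 6], [0, 3.1, 0], 1],
    [[-1, 0, 8], [0, 4.1, 0], 1],
    [[-1.2, 0, 9.5], [0, 4.9, 0], 1],
    [[-1.4, 0, 11], [0, 5.6, 0], 1],
    [[-1.4, 0, 12.4], [0, 6.4, 0], 1],
    [[-1.4, 0, 12.4], [0, 6.4, 0], 1],
    [[-1.4, 0, 12.4], [0, 6.4, 0], 1],
  ],
)

```text
time: 10.75
ee_pos: [0.5849, 0.1798, 0.1152]
tcp_rot: [180.0, 4.8, -172.5]
wrist_force: [7.2, 1.1, 2.7]
opening: 0.0126
grasp_force: 60.2
```

Run:
```python
from h import *
for i in range(4):
    where(); im=camera("side")[0]
save(cv2.resize(im[130:210,290:390],(800,600),interpolation=cv2.INTER_CUBIC),"s3.png")
plan((-100,77.2,4),(-100,77,3),(-100,76.7,2),(-100,76.3,1),(-100,76,0))
```

```text
t 10.75 E [-99.7   0.   77.9] B [89.6  0.  93.8] tilt 4.81 f [7.29 0.19 2.71] op 0.0126
t 10.8 E [-99.7   0.   77.9] B [89.6  0.  93.8] tilt 4.82 f [ 7.53 -0.48  1.27] op 0.013
t 10.85 E [-99.7   0.   77.9] B [89.6  0.  93.9] tilt 4.82 f [ 7.97 -0.85  1.73] op 0.0131
t 10.9 E [-99.7   0.   77.9] B [89.6  0.1 93.8] tilt 4.82 f [ 8.17 -1.98  1.4 ] op 0.0128
(-100, 77.2, 4) [-0.1, -0.0, 2.0] [0.02, 0.83, 0.0]
(-100, 77, 3) [-0.5, -0.0, 3.9] [0.02, 1.83, 0.0]
(-100, 76.7, 2) [-0.9, -0.0, 5.9] [0.02, 2.83, 0.0]
(-100, 76.3, 1) [-1.3, -0.0, 8.0] [0.02, 3.83, 0.0]
(-100, 76, 0) [-1.7, -0.0, 10.0] [0.02, 4.83, 0.0]
```

View pics/s3.png

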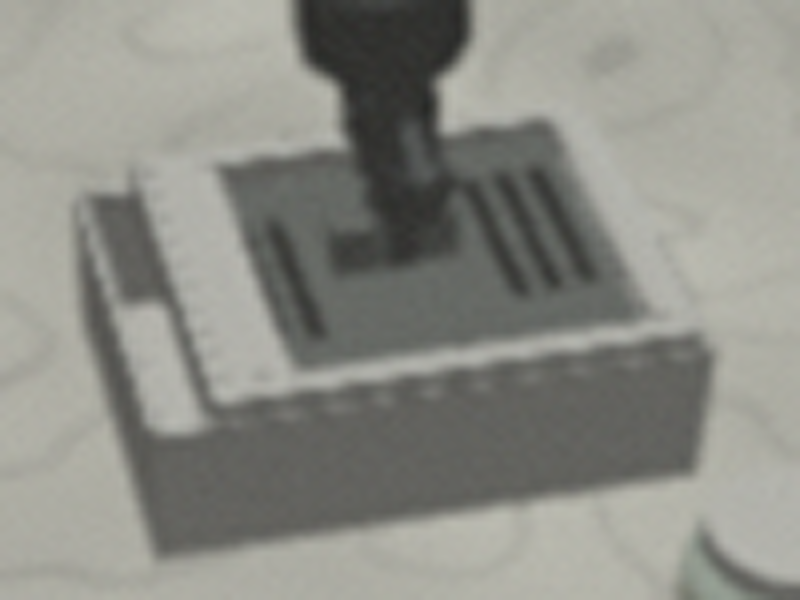

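The side crop shows the far end just entering at the lip (630,300), with the near end under the hood. About 4 N is carried upward, so the hood end is probably resting on the ledge. I'll continue lowering with E held slightly higher.

Run:
```python
from h import *
plan((-100,78.2,4),(-100,78.2,3),(-100,78.,2),(-100,77.8,1))
```

```text
(-100, 78.2, 4) [-0.1, -0.0, 1.0] [0.02, 0.83, 0.0]
(-100, 78.2, 3) [-0.6, -0.0, 2.7] [0.02, 1.83, 0.0]
(-100, 78.0, 2) [-1.0, -0.0, 4.6] [0.02, 2.83, 0.0]
(-100, 77.8, 1) [-1.4, -0.0, 6.5] [0.02, 3.83, 0.0]
```

Call:
play_rows(
  increments=[
    [[-0.1, 0, 0.5], [0, 0.4, 0], 1],
    [[-0.1, 0, 1], [0, 0.8, 0], 1],
    [[-0.3, 0, 1.8], [0, 1.3, 0], 1],
    [[-0.6, 0, 2.7], [0, 1.8, 0], 1],
    [[-0.6, 0, 2.7], [0, 1.8, 0], 1],
  ],
)

```text
time: 11.45
ee_pos: [0.5856, 0.1799, 0.1122]
tcp_rot: [180.0, 3.0, -172.5]
wrist_force: [7.0, 0.4, 1.2]
opening: 0.0129
grasp_force: 60.0
```

Run:
```python
from h import *
for i in range(3):
    where(); camera("side")
print(telemetry.get_obs()["torque"])
plan((-100,78.,2),(-100,77.8,1))
```

```text
t 11.45 E [-100.1    0.    77.8] B [89.6  0.  87.7] tilt 2.97 f [ 7.01 -0.51  1.22] op 0.0129
t 11.5 E [-100.1    0.    77.9] B [89.6  0.  87.8] tilt 2.99 f [ 7.21 -0.64  1.27] op 0.0129
t 11.55 E [-100.1    0.    77.9] B [89.6  0.  87.8] tilt 2.99 f [ 6.63 -1.11 -0.11] op 0.0131
[ 0.06157769 -1.29173089 -0.04280084]
(-100, 78.0, 2) [-0.6, -0.0, 1.6] [0.01, 1.0, 0.0]
(-100, 77.8, 1) [-1.1, -0.0, 3.5] [0.01, 2.0, 0.0]
```

Call:
play_rows(
  increments=[
    [[-0.3, 0, 0.8], [0, 0.5, 0], 1],
    [[-0.6, 0, 1.6], [0, 1, 0], 1],
    [[-0.9, 0, 2.5], [0, 1.5, 0], 1],
    [[-1.1, 0, 3.5], [0, 2, 0], 1],
    [[-1.1, 0, 3.5], [0, 2, 0], 1],
  ],
)

```text
time: 12.1
ee_pos: [0.5869, 0.18, 0.1088]
tcp_rot: [180.0, 1.0, -172.5]
wrist_force: [8.3, 0.3, 1.2]
opening: 0.0129
grasp_force: 60.1
```

Run:
```python
from h import *
where(); im,d,P,W,f,c=snap("wrist"); save(im,"w4.png"); np.savez("w4.npz",P=P,im=im)
where()
o=telemetry.get_obs(); print(o["torque"])
v=np.r_[ex,0]; n=np.array([-ex[1],ex[0],0]); D=P-np.r_[F,0]; X=D@v*1e3; Y=D@n*1e3; Z=P[...,2]*1e3
m=(abs(Y)<72)&(abs(Y)>25)&(X>-70)&(X<90)&(abs(Z-82)<12)
cc,*_=np.linalg.lstsq(np.c_[X[m],Y[m],np.ones(m.sum())],Z[m],rcond=None); print(m.sum(),"plate top z = ",cc,"x range",X[m].min(),X[m].max(),"slope deg",np.degrees(cc[:2]))
```

```text
t 12.1 E [-100.    -0.    77.7] B [90.   0.  80.9] tilt 0.97 f [ 8.24 -0.77  1.18] op 0.0129
t 12.15 E [-100.     0.    77.7] B [90.  0. 81.] tilt 0.99 f [ 6.74 -0.16  2.85] op 0.0129
[ 0.01469513 -1.13738346 -0.00763293]
29762 plate top z =  [1.15497594e-02 1.16529883e-03 8.56593612e+01] x range -69.86713667473474 57.00392227169935 slope deg [0.66175247 0.0667667 ]
```

View pics/w4.png

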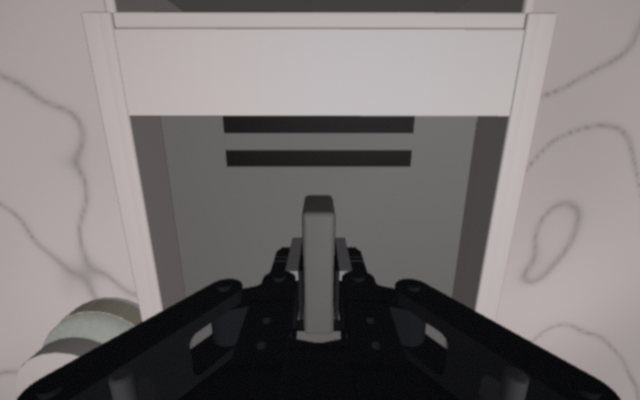

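The wrist view shows the cover centred between the side walls (gaps at cols 131–160 and 478–508), with its near end under the hood. The ~4 N is friction on the bar face. Lower it the last bit to flat.

Run:
```python
from h import *
plan((-100,77,.3),(-100,76,0),(-100,75.5,0))
```

```text
(-100, 77, 0.3) [-0.3, -0.0, 1.9] [0.01, 0.69, 0.0]
(-100, 76, 0) [-0.5, -0.0, 3.4] [0.01, 0.99, 0.0]
(-100, 75.5, 0) [-0.4, -0.0, 3.9] [0.01, 0.99, 0.0]
```

Call:
play_rows(
  increments=[
    [[-0.2, 0, 1], [0, 0.3, 0], 1],
    [[-0.3, 0, 2], [0, 0.7, 0], 1],
    [[-0.4, 0, 2.7], [0, 1, 0], 1],
    [[-0.5, 0, 3.4], [0, 1, 0], 1],
    [[-0.5, 0, 3.4], [0, 1, 0], 1],
  ],
)

```text
time: 12.65
ee_pos: [0.5874, 0.1801, 0.1056]
tcp_rot: [180.0, 0.0, -172.5]
wrist_force: [7.2, 0.8, 1.4]
opening: 0.013
grasp_force: 60.2
```

Run:
```python
from h import *
for i in range(3):
    where(); camera("side")
plan((-95,76,0),(-90,76,0),(-86,76,0),(-85,76,0))
```

```text
t 12.65 E [-99.9   0.1  76.1] B [90.1  0.1 76.1] tilt 0.01 f [ 7.25 -0.19  1.4 ] op 0.013
t 12.7 E [-99.9   0.1  76.1] B [90.1  0.1 76.2] tilt 0.01 f [ 7.62 -0.02  1.18] op 0.013
t 12.75 E [-99.9   0.1  76.2] B [90.1  0.1 76.2] tilt 0.02 f [ 7.16 -0.31  2.26] op 0.0128
(-95, 76, 0) [-5.0, -0.1, 0.2] [0.02, 0.02, 0.01]
(-90, 76, 0) [-10.0, -0.1, 0.2] [0.02, 0.02, 0.01]
(-86, 76, 0) [-14.0, -0.1, 0.2] [0.02, 0.02, 0.01]
(-85, 76, 0) [-15.0, -0.1, 0.2] [0.02, 0.02, 0.01]
```

Call:
play_rows(
  increments=[
    [[-1.5, 0, 0.2], [0, 0, 0], 1],
    [[-3, 0, 0.2], [0, 0, 0], 1],
    [[-4.5, 0, 0.2], [0, 0, 0], 1],
    [[-6, 0, 0.2], [0, 0, 0], 1],
    [[-7.5, 0, 0.2], [0, 0, 0], 1],
    [[-9, 0, 0.2], [0, 0, 0], 1],
    [[-10.5, 0, 0.2], [0, 0, 0], 1],
    [[-12, 0, 0.2], [0, 0, 0], 1],
    [[-13, 0, 0.3], [0, 0, 0], 1],
    [[-14, 0, 0.5], [0, 0, 0], 1],
    [[-14, 0, 0.5], [0, 0, 0], 1],
  ],
)

```text
time: 13.9
ee_pos: [0.5998, 0.1818, 0.1049]
tcp_rot: [180.0, -0.2, -172.5]
wrist_force: [-1.0, -0.4, 8.6]
opening: 0.0128
grasp_force: 61.3
```

Run:
```python
from h import *
for i in range(3):
    where(); camera("side")
plan((-85,75.3,0),(-84,75,0))
```

```text
t 13.9 E [-87.5   0.1  75.7] B [1.025e+02 1.000e-01 7.510e+01] tilt -0.17 f [-1.08 -0.22  8.57] op 0.0128
t 13.95 E [-87.5   0.1  75.7] B [102.5   0.2  75.1] tilt -0.17 f [-0.51 -0.79  8.04] op 0.013
t 14.0 E [-87.5   0.1  75.7] B [102.5   0.2  75.1] tilt -0.17 f [-0.76 -0.86  8.54] op 0.0129
(-85, 75.3, 0) [-2.5, -0.1, 0.1] [0.02, -0.17, 0.02]
(-84, 75, 0) [-3.5, -0.1, 0.3] [0.02, -0.17, 0.02]
```

Call:
play_rows(
  increments=[
    [[0, 0, -0.5], [0, 0, 0], 1],
    [[0, 0, -1], [0, 0, 0], 1],
    [[0, 0, -1], [0, 0, 0], 1],
  ],
)

```text
time: 14.35
ee_pos: [0.5998, 0.1818, 0.1049]
tcp_rot: [180.0, -0.2, -172.5]
wrist_force: [1.8, -0.6, 4.4]
opening: 0.0128
grasp_force: 60.4
```

Run:
```python
from h import *
for i in range(3):
    where(); camera("side")
```

```text
t 14.35 E [-87.5   0.1  75.7] B [1.025e+02 1.000e-01 7.510e+01] tilt -0.2 f [ 1.75 -0.8   4.37] op 0.0128
t 14.4 E [-87.5   0.1  75.8] B [102.5   0.2  75.1] tilt -0.2 f [ 1.56 -0.39  2.92] op 0.0128
t 14.45 E [-87.5   0.1  75.7] B [1.025e+02 1.000e-01 7.510e+01] tilt -0.2 f [1.48 0.99 3.95] op 0.0129
```

Call:
play_rows(
  increments=[
    [[0, 0, -0.7], [0, 0, 0], 1],
    [[0, 0, -1.3], [0, -0.2, 0], 1],
    [[0, 0, -1.3], [0, -0.2, 0], 1],
    [[-0.7, 0, -1.3], [0, -0.2, 0], 1],
    [[-1.2, 0, -1.3], [0, -0.2, 0], 1],
    [[-1.7, 0, -1.3], [0, -0.2, 0], 1],
    [[-1.7, 0, -1.3], [0, -0.2, 0], 1],
  ],
)

```text
time: 15.2
ee_pos: [0.6015, 0.1819, 0.1058]
tcp_rot: [-180.0, -0.0, -172.5]
wrist_force: [5.1, 1.5, -6.0]
opening: 0.0129
grasp_force: 59.1
```

Run:
```python
from h import *
for i in range(3):
    where(); camera("side")
```

```text
t 15.2 E [-85.7  -0.1  76.4] B [104.3  -0.   76.3] tilt -0.02 f [ 5.29  0.82 -6.04] op 0.0129
t 15.25 E [-85.7  -0.1  76.4] B [104.3  -0.   76.4] tilt -0.02 f [ 4.6   1.09 -5.34] op 0.0127
t 15.3 E [-85.7  -0.1  76.5] B [104.3  -0.   76.5] tilt -0.01 f [ 4.8  -0.07 -5.95] op 0.0129
```

Call:
play_rows(
  increments=[
    [[-0.5, 0, 0], [0, 0, 0], 1],
    [[-1, 0, 0], [0, 0, 0], 1],
    [[-1.3, 0, 0.2], [0, 0, 0], 1],
    [[-1.3, 0, 0.6], [0, 0, 0], 1],
    [[-1.3, 0, 0.9], [0, 0, 0], 1],
    [[-1.3, 0, 0.9], [0, 0, 0], 1],
  ],
)

```text
time: 15.95
ee_pos: [0.6017, 0.1819, 0.1059]
tcp_rot: [-180.0, -0.1, -172.5]
wrist_force: [-7.0, -1.3, 2.7]
opening: 0.013
grasp_force: 60.5
```

Run:
```python
from h import *
for i in range(3):
    where(); camera("side")
```

```text
t 15.95 E [-85.6  -0.1  76.6] B [104.4  -0.   76.2] tilt -0.11 f [-7.14 -0.32  2.68] op 0.013
t 16.0 E [-85.6  -0.1  76.6] B [104.4   0.   76.3] tilt -0.1 f [-7.5  -0.07  2.13] op 0.0129
t 16.05 E [-85.5  -0.1  76.6] B [104.5  -0.   76.3] tilt -0.1 f [-7.17 -1.29  3.  ] op 0.0127
```

Lip wall reached at B ≈ 104.4. Relax it, settle it down, then open gently.

Call:
play_rows(
  increments=[
    [[0.4, 0, 0], [0, 0, 0], 1],
    [[0.7, 0, 0.3], [0, 0, 0], 1],
    [[0.7, 0, 0.6], [0, 0, 0], 1],
    [[0.7, 0, 0.6], [0, 0, 0], 1],
  ],
)

```text
time: 16.5
ee_pos: [0.6017, 0.1819, 0.1057]
tcp_rot: [180.0, -0.0, -172.5]
wrist_force: [-7.2, -1.7, 6.5]
opening: 0.013
grasp_force: 61.0
```

Run:
```python
from h import *
for i in range(2):
    where(); camera("side")
```

```text
t 16.5 E [-85.5  -0.1  76.2] B [104.5  -0.   76.2] tilt -0.01 f [-7.32 -0.8   6.51] op 0.013
t 16.55 E [-85.5  -0.1  76.2] B [104.5  -0.   76.1] tilt -0.01 f [-8.65 -0.71  6.71] op 0.0128
```

Call:
play_rows(
  increments=[
    [[0.4, 0, -0.2], [0, 0, 0], 1],
    [[0.8, 0, -0.3], [0, 0, 0], 1],
    [[0.8, 0, -0.3], [0, 0, 0], 1],
  ],
)

```text
time: 16.9
ee_pos: [0.6018, 0.1819, 0.1053]
tcp_rot: [-180.0, 0.1, -172.5]
wrist_force: [0.4, -0.3, 1.8]
opening: 0.013
grasp_force: 60.3
```

Run:
```python
from h import *
for i in range(2):
    where(); camera("side")
```

```text
t 16.9 E [-85.4  -0.   75.7] B [104.6  -0.   75.9] tilt 0.07 f [ 0.32 -0.33  1.82] op 0.013
t 16.95 E [-85.4  -0.1  75.5] B [104.6  -0.   75.7] tilt 0.06 f [ 0.44 -0.88  1.93] op 0.0131
```

Call:
play_rows(
  increments=[
    [[0, 0, 0], [0, 0, 0], 0.7],
    [[0, 0, 0], [0, 0, 0], 0.5],
    [[0, 0, 0], [0, 0, 0], 0.4],
    [[0, 0, 0], [0, 0, 0], 0.3],
    [[0, 0, 0], [0, 0, 0], 0.3],
    [[0, 0, 0], [0, 0, 0], 0.3],
    [[0, 0, -10], [0, 0, 0], 0.3],
    [[0, 0, -30], [0, 0, 0], 0.3],
    [[0, 0, -60], [0, 0, 0], 0.3],
    [[0, 0, -100], [0, 0, 0], 0.3],
    [[0, 0, -130], [0, 0, 0], 0.3],
    [[0, 0, -150], [0, 0, 0], 0.3],
    [[0, 0, -150], [0, 0, 0], 0.3],
    [[0, 0, -150], [0, 0, 0], 0.3],
  ],
  grip_force=20,
)

```text
time: 18.4
ee_pos: [0.6015, 0.182, 0.2554]
tcp_rot: [180.0, 0.1, -172.5]
wrist_force: [-0.4, 0.7, 0.2]
opening: 0.0597
grasp_force: 0.0
```

Run:
```python
from h import *
where(); im,d,P,W,f,c=snap("wrist"); save(im,"w5.png")
v=np.r_[ex,0]; n=np.array([-ex[1],ex[0],0]); D=P-np.r_[F,0]; X=D@v*1e3; Y=D@n*1e3; Z=P[...,2]*1e3
m=(abs(Y)<70)&(abs(Y)>15)&(X>-68)&(X<88)&(abs(Z-82)<12)
cc,*_=np.linalg.lstsq(np.c_[X[m],Y[m],np.ones(m.sum())],Z[m],rcond=None); print(m.sum(),"plate top z = ",cc,"x",X[m].min(),X[m].max(),"slope deg",np.degrees(cc[:2]))
r=(abs(Y)<30)&(abs(X)<60)&(abs(Z-111)<8); print(cv2.minAreaRect(np.c_[X[r],Y[r]].astype(np.float32)),np.median(Z[r]))
```

```text
t 18.4 E [-85.7   0.  225.8] B [1.043e+02 1.000e-01 2.260e+02] tilt 0.05 f [-0.34  0.74  0.21] op 0.0597
16334 plate top z =  [1.08156780e-03 3.36079322e-04 8.19208393e+01] x -67.99921733985218 87.98773626579359 slope deg [0.06196927 0.01925593]
((8.770462036132812, -0.4041709899902344), (13.831987380981445, 59.47500228881836), 89.564208984375) 111.71288278677
```

View pics/w5.png

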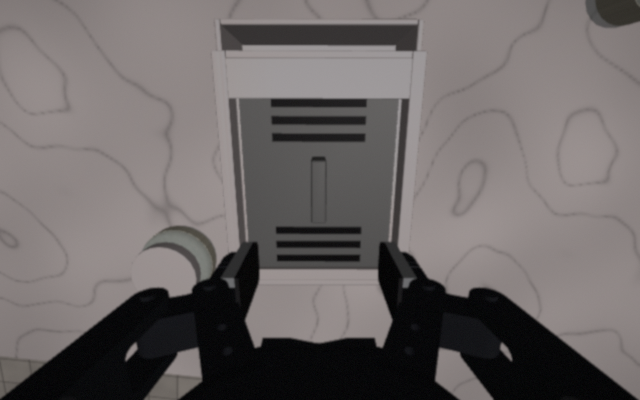

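The wrist view shows the cover flat in the frame. Its ends are under the hood (row 97) and the lip (row 268), it is centred, and nothing touches it.

```bash
python3 -c "
from workcell import workorder; print(workorder.job_done())"
```

```text
the job is handed in; nothing more can be done
None
```

The grey cover is back in the frame: flat on the ledges, both ends under the rims, against the lip wall and let go. I handed the job in at about 18.5 s of the 61 s limit; no verdict was returned.

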